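# Pin the hasp of a finds transport case

## Task

Swing the brass-eyed hasp on the blue transport case's lid forward and fully down over the catch, then take the long pin with the red knob from its wooden stand and thread it straight down through the hasp's eye and on through the catch's eye below. Finish still gripping the knob, the pin reaching through both eyes with the knob held about 2 cm above the hasp (I will slip the inventory tag under it): do not let go or rest it on the hasp. Keep the lid shut and leave everything else on the table where it is.

Things in the scene. Friction and masses are not known exactly. Their poses are not given: they have to be found in the camera images.
- case: blue transport case with aluminium lid, fixed to the table. Body 200 (x) x 260 (y) x 100 mm high, 115 mm with the lid, which overhangs by 2 mm. Origin: centre of its underside; x axis from the front (hasp side, facing the robot, turned at most 0.3 rad) to the back, z up.
- lid (a joint): lid hinge along the case's back top edge: 0 = shut (as it starts), grows as the lid is lifted; held shut by its own weight (0.8 kg) only
- hasp (a joint): hasp hinge, rad: 0 = fully down (level, out over the catch, against a stop), 1.57 = upright, 2.1 = leaning back over the lid (stop). Starts at 1.7 to 2.1. Light friction: it stays where it is left; 2 to 3 N on its outer end moves it. Hinge axis along the case's y axis, in the case frame at x = -100 mm, z = 118 mm.
- hasp_eye (a point): centre of the hasp's eye, on the face that is on top when the hasp is down. Hasp: steel strap 36 mm wide, 6 mm thick, carrying a brass block 36 x 36 x 12 mm with a chamfered 16 mm through hole, its axis 45 mm from the hinge axis; beyond it a plain red thumb tab, 63 to 83 mm from the hinge axis. z = hole axis. With the hasp down this point is 124 mm above the table, straight over the catch's eye.
- catch_eye (a point): centre of the top mouth of the catch's eye: brass block 36 x 36 x 12 mm with a chamfered 16 mm vertical through hole, fixed on the case's front, its top 60 mm above the table, nothing under it down to the table. In the case frame at x = -145 mm, y = 0.
- pin: the pin to use: steel, 12 mm diameter, tapered nose (5 mm wide at the tip, full width 10 mm up), red cylindrical knob on top, 26 mm diameter, 36 mm high; about 0.16 kg. Origin: centre of its tip (lower end); z axis up along the pin; the knob covers z = 114 to 150 mm. Starts upright in its stand, tip 10 mm above the table.
- pin_collar (a point): point on the pin's axis at the underside of the red knob, 114 mm from the tip
- stand_a: wooden stand of the red pin, 60 x 60 x 55 mm, fixed to the table, with a 13 mm upright hole 45 mm deep in its middle; origin: centre of its underside
- stand_b: an identical stand, fixed, which holds the short pin; the two stands may trade places
- short_pin: a shorter pin with a black knob (shaft 80 mm, knob 26 x 36 mm) in the other stand; not the one to use, leave it. Origin: its tip, z up
- jar: closed clear jar, 64 mm diameter, 90 mm high; leave it; origin: centre of underside
- antler: dark brown antler fragment lying on the table, about 190 mm long, 31 mm thick; leave it; origin: under its middle
- brush: brush lying on the table along its x axis; leave it; origin: under its middle
- loupe: black round loupe, 48 mm diameter, 22 mm high; leave it; origin: centre of underside

How it is judged:
By the outcome, as a careful person would: the job done as asked, in the order asked, and still so for the second after the job is handed in, while the arm keeps its last pose, push and grip.
It also fails if it takes over 61 s, if anything falls off the work surface, if the arm or the gripper's body presses on something with over 40 N, if the wrist force passes 120 N, or if a joint passes its speed limit or range.

## Robot

A 6-joint arm with a two-finger parallel gripper is mounted at the origin on the work surface. World frame = base frame: x ahead of the robot, y to its left, z up, the work surface at z = 0. Lengths are in m, angles in rad, forces in N, time in s.
With the tool pointing down it reaches from about 0.275 to 0.75 m from the base axis. Payload 10.2 kg.
Tool frame: the origin (TCP) lies at the very end of the fingers, on their centre line; the grasp point (between the pads) lies manip.pinch_z behind it (manip.pinch_z is the distance from the TCP to the grasp point, in m); z points along the fingers, y is the line along which they close (so a half turn about z gives the same grasp; the last joint's range is limited). The gripper opens to 88 mm and grips with 3 to 60 N. Pads are 18 mm wide; open, the fingers measure 123 mm over their backs; the gripper's body (75 mm by 187 mm) begins 45 mm behind the grasp point.
Start: joints at [-1.545, 0.313, 1.498, -0, 1.331, -0.223], TCP at [0.129, -0.509, 0.218] pointing down, gripper open.
Joint ranges: [-2.94, 2.94], [-0.97, 2.17], [0.19, 2.56], [-1.23, 4.37], [0.02, 3.11], [-2.88, 2.88]. Speed limits (rad/s): [2.39, 2.39, 3.01, 3.14, 3.14, 3.14].

## Interface

Orientations are given as a unit quaternion [w, x, y, z].
In Python, from workcell import manip gives the robot as it stands.
- The arm moves only by the shell command python3 steer.py 'ROWS' [OPENING] [FORCE]. ROWS is rows parted by semicolons, their numbers by spaces, 1 to 5 of them, each of 6 numbers: dx, dy, dz in m, then a rotation vector rx, ry, rz in rad; each row shifts and turns the commanded pose from where the row before left it, along the tool's axes as they then stand; what a row does not reach is not made up. A row lasts 1/10 s, in which the tool goes at most 0.05 m and 0.15 rad, less where a joint would pass 70% of its speed; a pose out of reach is approached as far as the arm can. OPENING is the opening from 0.0 (shut) to 1.0 (fully open), set as the command begins (- or left out keeps the last). The fingers move at their own pace and stop on an object; FORCE is the grip in N (left out, the last holds). Time passes only in rows, so rows that do not move let the fingers close. It prints the time, the measured TCP pose, the force, the opening and the grip force at its end.
- manip.get_state(): the state, without advancing time (a new reading comes with each control period).
- manip.read_camera(name): name is "side" or "top"; returns the picture (384x512x3 uint8, red, green, blue); there is no depth.
- manip.calibration(name): a dict with "mtx" (3x3 intrinsics, pixels), "extrinsics" (4x4, takes a point from camera to world coordinates). Camera axes: x right, y down, z forward; pixel columns grow to the right and rows downward; lengths in m; the calibration is good to about 2 mm. A picture is of the moment at which its call begins. calibration takes no time and is no camera call.
- manip.job_done(): hands the job in; it is judged then, once.
The state is a dict: "t": time; "joints": joint angles; "joint_velocities": joint speeds; "effort": joint torques, N m; "tcp_pos": TCP position; "eef_rot": TCP orientation; "ft_force": force on the tool from outside, world axes, zero at the start; "ft_torque": the same for the moment, N m; "gripper_width": opening from 0.0 (shut) to 1.0 (fully open); "grasp_force": force on a finger pad.
Only numpy, scipy, OpenCV 4.12 (cv2) and the standard library are available. Lean on these libraries where they do the work, as an engineer would, in place of code of your own. Each camera call takes 0.05 s, during which the arm holds its last target. There are 200 camera calls.

## Working session

There is one attempt and no reset: what is moved stays moved. The work goes in short steps, Python scripts to look and compute and a shell command to move; the robot and the scene stay as the last step left them, time stands still between calls to the robot, and variables do not carry over. Pictures are saved under pics/ and viewed, at most 10 in all, crops included, and the job is handed in when it is done.

```bash
ls; mkdir -p pics; python3 - <<'E'
from workcell import manip
import cv2,numpy as np
print(manip.pinch_z); s=manip.get_state(); print(s)
for n in("top","side"):
    c=manip.calibration(n);print(n,c)
    cv2.imwrite(f"pics/{n}0.png",cv2.cvtColor(manip.read_camera(n),cv2.COLOR_RGB2BGR))
E
```

```text
pics
steer.py
workcell.py
0.0187
{'t': 0.0, 'joints': array([-1.54541970e+00,  3.13422336e-01,  1.49844396e+00, -2.49601034e-05,
        1.33100315e+00, -2.23414285e-01]), 'joint_velocities': array([-2.04583082e-03,  1.91175348e-03, -7.49469394e-05,  1.84554800e-03,
       -4.18287368e-04, -8.04276890e-04]), 'effort': array([-4.99057642e-04, -4.02199066e+01, -2.52275938e+01,  6.94557815e-02,
        3.51147715e-02, -6.11189171e-05]), 'tcp_pos': array([ 0.12923917, -0.50855642,  0.21777266]), 'eef_rot': array([-6.36468017e-04,  9.92272286e-01,  1.24077809e-01,  5.10483675e-05]), 'ft_force': array([-0.09387426,  0.076514  , -0.56825591]), 'ft_torque': array([-0.00562496,  0.071339  , -0.0062004 ]), 'grasp_force': 0.0, 'gripper_width': 1.0022143847444176}
top {'mtx': array([[449.51275176,   0.        , 254.34302871],
       [  0.        , 449.51275176, 197.60709512],
       [  0.        ,   0.        ,   1.        ]]), 'extrinsics': array([[ 0.01108524, -0.98576506,  0.16776282,  0.33900477],
       [-0.99976865, -0.01401895, -0.01631302,  0.04317513],
       [ 0.01843267, -0.16754317, -0.98569241,  1.22436749],
       [ 0.        ,  0.        ,  0.        ,  1.        ]])}
side {'mtx': array([[348.17787515,   0.        , 252.11551916],
       [  0.        , 348.17787515, 188.63194776],
       [  0.        ,   0.        ,   1.        ]]), 'extrinsics': array([[ 0.99622002, -0.07058416,  0.05063155,  0.4732116 ],
       [-0.0846846 , -0.65936723,  0.74703639, -0.63330288],
       [-0.01934415, -0.74850032, -0.66285222,  0.70190964],
       [ 0.        ,  0.        ,  0.        ,  1.        ]])}
```
View pics/top0.png

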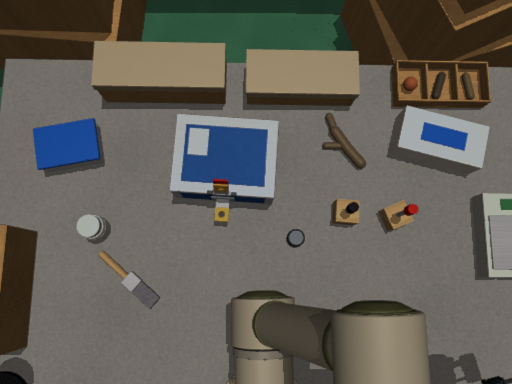

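View pics/side0.png

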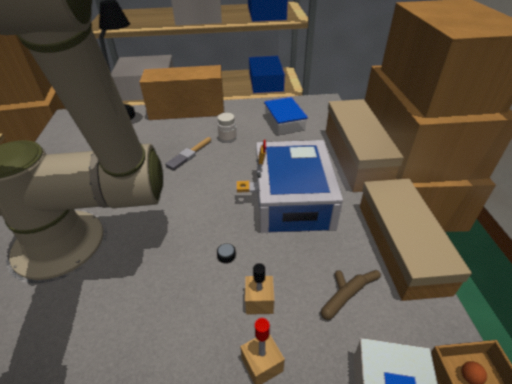

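The top view shows the case at about (225,158), the catch eye near (222,214), the hasp tab near (221,184), the red knob at (412,210) and the black one at (352,208). The side view shows the red knob at (262,327), the catch at (243,186) and the hasp near (263,152). Next I'll make enlarged crops for precise pixels.

```bash
python3 - <<'E'
import cv2,numpy as np
t=cv2.imread("pics/top0.png");s=cv2.imread("pics/side0.png")
def cr(i,x,y,w,h,f):
    o=cv2.resize(i[y:y+h,x:x+w],None,fx=f,fy=f,interpolation=cv2.INTER_CUBIC)
    for k in range(0,w,10): cv2.putText(o,str(x+k),(k*f,8),0,.3,(0,255,255),1);cv2.line(o,(k*f,10),(k*f,14),(0,255,255),1)
    for k in range(0,h,10): cv2.putText(o,str(y+k),(0,k*f+4),0,.3,(0,255,0),1)
    return o
a=np.hstack([cr(t,165,110,120,100+10,5)[:, :400*2]])
cv2.imwrite("pics/c1.png",np.hstack([cr(t,170,110,114,112,5)[:560]]))
cv2.imwrite("pics/c2.png",np.hstack([cr(s,230,130,114,104,7)]))
cv2.imwrite("pics/c3.png",np.hstack([cr(t,380,190,50,50,8),cr(s,237,310,50,50,8)]))
E
```

View pics/c1.png

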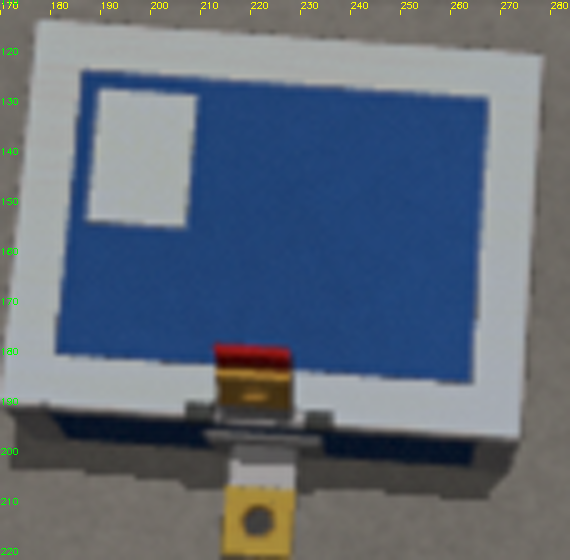

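View pics/c2.png

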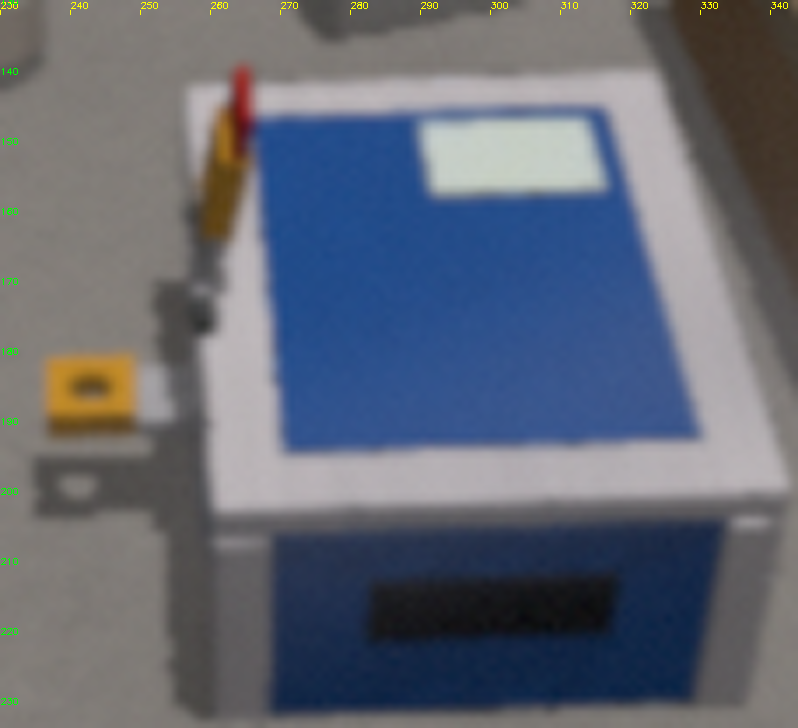

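View pics/c3.png

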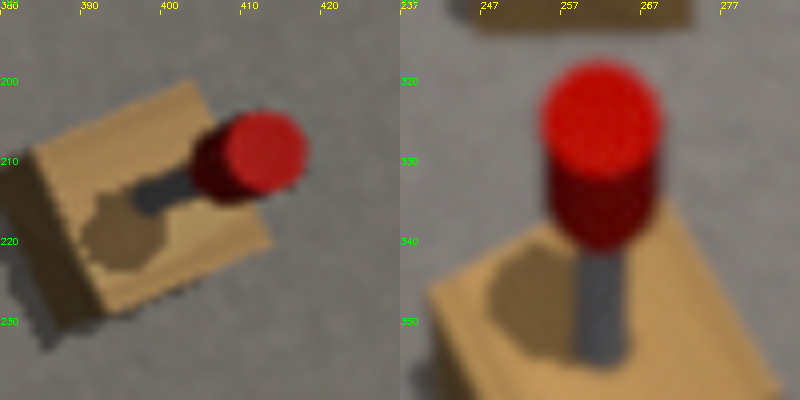

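```bash
cat > h.py <<'E'
from workcell import manip
import numpy as np
from scipy.optimize import least_squares
from scipy.spatial.transform import Rotation as R
C={n:manip.calibration(n) for n in("top","side")}
def proj(n,P):
    c=C[n];q=np.linalg.inv(c["extrinsics"])@np.append(P,1);u=c["mtx"]@q[:3];return u[:2]/u[2]
def case2w(p,P):
    x,y,a=p[:3];c,s=np.cos(a),np.sin(a);return np.array([x+c*P[0]-s*P[1],y+s*P[0]+c*P[1],P[2]])
def tool(): 
    s=manip.get_state();q=s["eef_rot"];return s,R.from_quat(np.r_[q[1:],q[0]])
E
python3 - <<'E'
from h import *
f=lambda X,Y,x0,y0,k:np.array([(X+.5)/k-.5+x0,(Y+.5)/k-.5+y0])
T=lambda X,Y:f(X,Y,170,110,5); S=lambda X,Y:f(X,Y,230,130,7)
obs=[("top",T(36,22),(.102,.132,.115)),("top",T(543,55),(.102,-.132,.115)),("top",T(520,438),(-.102,-.132,.115)),("top",T(5,405),(-.102,.132,.115)),
("top",T(258,521),(-.145,0,.06)),("side",S(91,385),(-.145,0,.06)),("side",S(187,86),(-.102,.132,.115)),("side",S(657,72),(.102,.132,.115)),("side",S(790,490),(.102,-.132,.115)),("side",S(211,513),(-.102,-.132,.115))]
r=least_squares(lambda p:np.concatenate([proj(n,case2w(p,P))-u for n,u,P in obs]),[.55,.07,0])
p=r.x;print(p,np.round(r.fun.reshape(-1,2),1).tolist())
print("catch",case2w(p,(-.145,0,.06)),"hinge",case2w(p,(-.1,0,.118)))
g=least_squares(lambda q:np.r_[proj("top",np.r_[q,.06])-T(258,521),proj("side",np.r_[q,.06])-S(91,385)],[.4,.07]);print("catch direct",g.x,g.fun)
t=f(266,152,380,190,8);s=f(201,119,237,310,8)
g=least_squares(lambda q:np.r_[proj("top",q)-t,proj("side",q)-s],[.4,-.3,.16]);print("knob top",g.x,g.fun)
# hasp tab outer edge: +-18mm at r=83
def tip(a,y,r=.083,h=0): return case2w(p,(-.1-r*np.cos(a)+h*np.sin(a)*1,y,.118+r*np.sin(a)+h*np.cos(a)))
for a in(1.6,1.7,1.8,1.9,2.0,2.1):print(a,[proj("top",tip(a,y)).round(1) for y in(.018,-.018)],[proj("side",tip(a,y)).round(1) for y in(.018,-.018)])
print("obs",T(215,345),T(291,349),S(243,68))
print(manip.get_state()["t"])
E
```

```text
[ 0.63882487  0.10101278 -0.05383719] [[-0.0, -1.6], [0.7, -1.2], [0.7, -0.1], [-1.5, -0.6], [0.4, -0.3], [-1.0, 0.4], [-1.5, -0.1], [-0.7, -0.3], [0.1, 0.3], [-0.9, -0.1]]
catch [0.49403495 0.1088154  0.06      ] hinge [0.53896975 0.1063939  0.118     ]
catch direct [0.49488349 0.10996325] [-0.0144324  -0.6750598  -0.71718518  0.10812508]
knob top [ 0.50096616 -0.35653166  0.15930091] [-0.08383703 -0.83596074 -0.55366674  0.12797362]
1.6 [array([212.2, 184.6]), array([227.7, 185.6])] [array([257.7, 138.6]), array([258.3, 146.6])]
1.7 [array([212.5, 181.2]), array([228. , 182.2])] [array([260.9, 138.8]), array([261.6, 146.7])]
1.8 [array([212.8, 177.9]), array([228.3, 178.9])] [array([264. , 139.1]), array([264.8, 147.1])]
1.9 [array([213.2, 174.7]), array([228.6, 175.8])] [array([267.1, 139.8]), array([268. , 147.7])]
2.0 [array([213.5, 171.8]), array([228.9, 172.9])] [array([270. , 140.7]), array([271. , 148.6])]
2.1 [array([213.9, 169.1]), array([229.2, 170.2])] [array([272.8, 141.8]), array([273.9, 149.8])]
obs [212.6 178.6] [227.8 179.4] [264.28571429 139.28571429]
0.1
```

```bash
python3 steer.py '0 0 -.021 0 0 .15;0 0 -.021 0 0 .15;.0263 -.0397 0 0 0 0;.0263 -.0397 0 0 0 0;.0263 -.0397 0 0 0 0' 0.0 20
python3 steer.py '.0263 -.0397 0 0 0 0;.0263 -.0397 0 0 0 0;.0263 -.0397 0 0 0 0;.0263 -.0397 0 0 0 0;.0263 -.0397 0 0 0 0'
python3 steer.py '.0263 -.0397 0 0 0 0;.0263 -.0397 0 0 0 0;.0263 -.0397 0 0 0 0;.0263 -.0397 0 0 0 0;0 0 0 0 0 0'
cat >> h.py <<'E'
def rel(P,yaw=-.0538):
    "tool-axis shift to P and tool-axis rotation to pointing down with yaw"
    s,r=tool();t=R.from_euler("z",yaw)*R.from_euler("x",np.pi)
    print("t",s["t"],"shift",r.inv().apply(np.array(P)-s["tcp_pos"]).round(4),"rot",(r.inv()*t).as_rotvec().round(4),"w",s["gripper_width"],"F",s["ft_force"].round(1))
E
python3 -c "
from h import *
rel([.584,.104,.26])"
```

```text
t: 0.6
tcp_pos: [0.2147, -0.3923, 0.26]
eef_rot: [-0.0, 1.0, -0.026, -0.0]
ft_force: [-0.1, -0.2, 0.0]
gripper_width: 0.568
grasp_force: 0.0
t: 1.1
tcp_pos: [0.3563, -0.2006, 0.2603]
eef_rot: [0.0, 1.0, -0.026, 0.0]
ft_force: [-0.4, -0.7, -0.8]
gripper_width: 0.115
grasp_force: 0.0
t: 1.6
tcp_pos: [0.4704, -0.0453, 0.2598]
eef_rot: [-0.001, 1.0, -0.023, -0.0]
ft_force: [-0.7, 0.6, 0.3]
gripper_width: 0.006
grasp_force: 0.0
t 1.6 shift [ 1.067e-01 -1.542e-01 -1.000e-04] rot [-0.0012  0.0005  0.0085] w 0.006445272068308539 F [-0.7  0.6  0.3]
```

```bash
python3 steer.py '.0267 -.0385 0 0 0 .0085;.0267 -.0385 0 0 0 0;.0267 -.0385 0 0 0 0;.0267 -.0385 0 0 0 0;0 0 0 0 0 0'
python3 -c "
from h import *
rel([.584,.104,.175])"
```

```text
t: 2.1
tcp_pos: [0.5856, 0.1011, 0.2585]
eef_rot: [-0.0, 1.0, -0.028, -0.001]
ft_force: [0.3, -0.1, -0.7]
gripper_width: 0.003
grasp_force: 0.0
t 2.1 shift [-0.0016 -0.0028  0.0835] rot [-0.0006  0.0022 -0.0025] w 0.0034207738846459067 F [ 0.3 -0.1 -0.7]
```

Now lower behind the tab, then pull it forward slowly.

```bash
python3 steer.py '0 -.0028 .028 0 0 0;0 0 .028 0 0 0;0 0 .028 0 0 0;0 0 0 0 0 0'
python3 steer.py '-.016 0 0 0 0 0;-.016 0 0 0 0 0;-.016 0 0 0 0 0;-.016 0 0 0 0 0;-.016 0 0 0 0 0'
python3 -c "
from h import *
manip_t=case2w([0.63882487,0.10101278,-0.05383719],(-.173,0,.122))
rel(manip_t)"
```

```text
t: 2.5
tcp_pos: [0.5824, 0.0999, 0.173]
eef_rot: [0.0, 1.0, -0.03, -0.004]
ft_force: [-0.0, -1.2, -0.7]
gripper_width: 0.007
grasp_force: 0.0
t: 3.0
tcp_pos: [0.5043, 0.1051, 0.178]
eef_rot: [0.0, 1.0, -0.03, 0.001]
ft_force: [-0.4, -0.4, -0.2]
gripper_width: 0.01
grasp_force: 0.0
t 3.0 shift [-0.0386 -0.0029  0.056 ] rot [ 0.0001 -0.0021 -0.0067] w 0.010128666870161531 F [-0.4 -0.4 -0.2]
```

```bash
python3 steer.py '-.0078 0 .011 0 0 0;-.0078 0 .011 0 0 0;-.0078 0 .011 0 0 0;-.0078 0 .011 0 0 0;-.0076 0 .009 0 0 0'
python3 steer.py '0 0 .003 0 0 0;0 0 0 0 0 0'
python3 - <<'E'
from h import *;import cv2
s=manip.read_camera("side");t=manip.read_camera("top")
a=cv2.resize(s[110:220,200:310],None,fx=3.6,fy=3.6);b=cv2.resize(t[140:250,170:280],None,fx=3.6,fy=3.6)
cv2.imwrite("pics/d1.png",np.hstack([a,b])[...,::-1])
E
```

```text
t: 3.5
tcp_pos: [0.466, 0.1075, 0.1244]
eef_rot: [0.0, 1.0, -0.03, 0.001]
ft_force: [-0.7, -0.3, -0.3]
gripper_width: 0.004
grasp_force: 0.0
t: 3.7
tcp_pos: [0.4665, 0.1078, 0.1213]
eef_rot: [0.0, 1.0, -0.03, 0.001]
ft_force: [0.7, -0.1, -0.3]
gripper_width: 0.006
grasp_force: 0.0
```

View pics/d1.png

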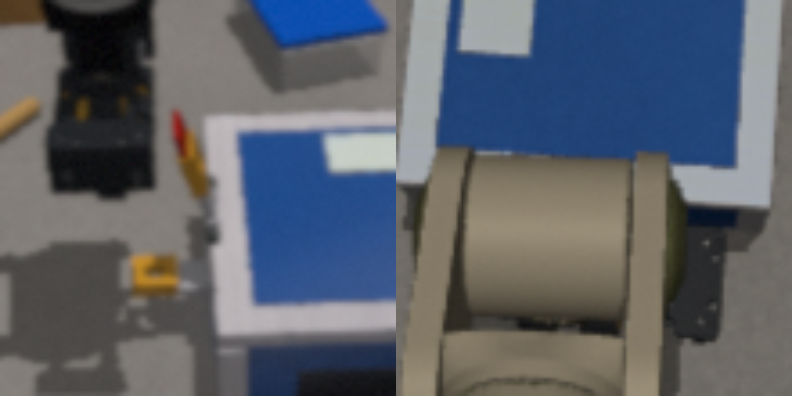

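Side view: the gripper stands in front of the hasp, with the red tab near pixel (249,142), so the finger slipped over the tab end and left the hasp part-way. I'll compute the angle.

```bash
python3 - <<'E'
from h import *
p=[0.63882487,0.10101278,-0.05383719]
for a in np.arange(.6,1.9,.15):
  print(a.round(2),*[proj("side",case2w(p,(-.1-r*np.cos(a),y,.118+r*np.sin(a)))).round(1) for r in(.083,.063) for y in (.018,-.018)])
print(proj("side",manip.get_state()["tcp_pos"]))
E
```

```text
0.6 [231.1 151. ] [230.9 159.1] [237.5 154.3] [237.5 162.4]
0.75 [233.8 147.9] [233.7 156. ] [239.6 151.9] [239.7 160. ]
0.9 [237.2 145.1] [237.1 153.2] [242.1 149.9] [242.3 158. ]
1.05 [241.  142.8] [241.1 150.8] [245.  148.1] [245.2 156.2]
1.2 [245.2 140.9] [245.4 148.9] [248.2 146.7] [248.5 154.8]
1.35 [249.8 139.6] [250.1 147.5] [251.6 145.7] [252.  153.8]
1.5 [254.5 138.8] [255.  146.8] [255.1 145.2] [255.7 153.2]
1.65 [259.3 138.7] [260.  146.6] [258.7 145.1] [259.4 153.1]
1.8 [264.  139.1] [264.8 147.1] [262.3 145.4] [263.  153.5]
[230.5698161 168.7061262]
```

```bash
python3 steer.py '0 0 -.047 0 0 0;0 0 -.047 0 0 0;0 0 -.047 0 0 0;.049 0 0 0 0 0;.049 0 0 0 0 0'
python3 steer.py '0 0 0 0 0 0;0 0 .045 0 0 0;0 0 .045 0 0 0;0 0 0 0 0 0'
python3 - <<'E'
from h import *;import cv2
s=manip.read_camera("side");print(tool()[0]["tcp_pos"])
cv2.imwrite("pics/d2.png",cv2.resize(s[110:220,200:310],None,fx=5,fy=5,interpolation=cv2.INTER_CUBIC)[...,::-1])
rel([.5639,.105,.165])
E
```

```text
t: 4.3
tcp_pos: [0.5655, 0.1023, 0.2649]
eef_rot: [0.0, 1.0, -0.03, 0.003]
ft_force: [0.2, 0.5, -0.4]
gripper_width: 0.004
grasp_force: 0.0
t: 4.7
tcp_pos: [0.561, 0.1024, 0.1669]
eef_rot: [0.0, 1.0, -0.03, -0.005]
ft_force: [0.6, -0.1, 0.8]
gripper_width: 0.008
grasp_force: 0.0
[0.56273692 0.10237251 0.17073716]
t 4.75 shift [ 0.001  -0.0027  0.0057] rot [ 0.0002  0.0038 -0.0059] w 0.004957977311815736 F [0.3 0.  1.1]
```

View pics/d2.png

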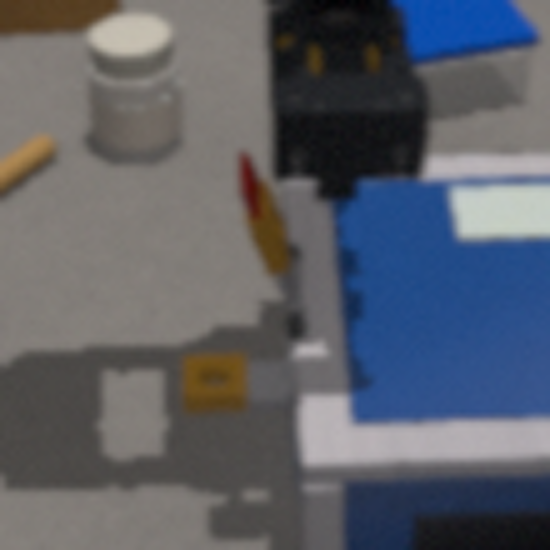

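```bash
python3 - <<'E'
from h import *
s,r=tool();P=s["tcp_pos"];print(proj("side",P))
for d in([.009,.0175,0],[-.009,.0175,0],[.009,-.0175,0],[-.009,-.0175,0],[-.0375,.0935,-.064],[.0375,.0935,-.064]):print(d,proj("side",P+r.apply(d)))
E
```

```text
[266.39369591 152.58591067]
[0.009, 0.0175, 0] [270.2801297  156.47870129]
[-0.009, 0.0175, 0] [263.26828739 156.6719667 ]
[0.009, -0.0175, 0] [269.42948758 148.61701676]
[-0.009, -0.0175, 0] [262.61742989 148.803468  ]
[-0.0375, 0.0935, -0.064] [252.56631161 154.07496112]
[0.0375, 0.0935, -0.064] [285.43634429 153.17128689]
```

The picture shows the hasp near 1.3 rad with the gripper behind it, but the gripper appears about 8 px higher than its pose predicts. I'll check with an overlay in both views.

```bash
python3 - <<'E'
from h import *;import cv2
out=[]
s,r=tool();P=s["tcp_pos"]
for n,(x,y) in dict(side=(215,70),top=(165,110)).items():
    i=manip.read_camera(n)[...,::-1].copy();k=4
    o=cv2.resize(i[y:y+130,x:x+99],None,fx=k,fy=k,interpolation=cv2.INTER_CUBIC)
    def poly(pts,c):
        q=np.array([(proj(n,P+r.apply(d))-[x,y]+.5)*k for d in pts]).astype(np.int32);cv2.polylines(o,[q],True,c,1)
    poly([[a*.0375,b*.0935,-.064] for a,b in((1,1),(1,-1),(-1,-1),(-1,1))],(0,255,0))
    poly([[a*.009,b*.0175,0] for a,b in((1,1),(1,-1),(-1,-1),(-1,1))],(0,255,255))
    poly([[0,0,0],[0,0,-.064]],(255,0,255))
    o=cv2.convertScaleAbs(o,alpha=1.6,beta=15);out.append(o)
cv2.imwrite("pics/d3.png",np.hstack(out))
E
```

```text
(no output)
```

View pics/d3.png

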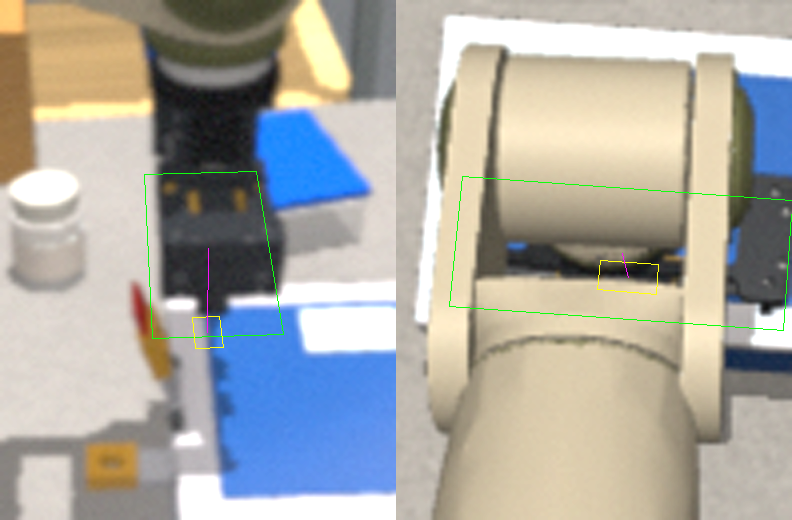

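The overlay shows the gripper's real lower end about 25-30 mm higher than the reported TCP, which explains how it passed over the tab. I'll retry lower, tracking the red tab by colour.

```bash
cat >> h.py <<'E'
def red(n="side",box=(120,175,222,275)):
    i=manip.read_camera(n).astype(int);a,b,c,d=box;i=i[a:b,c:d]
    m=(i[...,0]>90)&(i[...,1]<60)&(i[...,2]<60);y,x=np.nonzero(m)
    print("red",len(x),(x.mean()+c).round(1) if len(x) else "",(y.mean()+a).round(1) if len(x) else "", "xmin",x.min()+c if len(x) else "","ymin",y.min()+a if len(x) else "")
E
python3 -c "
from h import *
red()"
python3 steer.py '.01 0 0 0 0 0;0 0 .012 0 0 0;0 0 .012 0 0 0;0 0 .006 0 0 0;0 0 0 0 0 0'
python3 steer.py '-.01 0 0 0 0 0;-.01 0 0 0 0 0;-.01 0 0 0 0 0;-.01 0 0 0 0 0;-.01 0 0 0 0 0'
python3 -c "
from h import *
red();rel([.539,.1064,.14])"
```

```text
red 12 250.0 147.8 xmin 248 ymin 142
t: 5.4
tcp_pos: [0.573, 0.1018, 0.1403]
eef_rot: [0.0, 1.0, -0.03, -0.001]
ft_force: [-0.1, 0.2, 0.4]
gripper_width: 0.002
grasp_force: 0.0
t: 5.9
tcp_pos: [0.5237, 0.1048, 0.1418]
eef_rot: [-0.0, 1.0, -0.03, 0.001]
ft_force: [1.5, -0.3, 0.5]
gripper_width: 0.002
grasp_force: 0.7
red 0   xmin  ymin 
t 5.95 shift [ 0.0165 -0.0024  0.0017] rot [ 0.     -0.0001 -0.0056] w 0.003277753089616238 F [ 0.9 -0.1  1.1]
```

```bash
python3 steer.py '-.01 0 0 0 0 0;-.01 0 0 0 0 0;-.005 0 0 0 0 0;0 0 0 0 0 0'
python3 - <<'E'
from h import *;import cv2
red();rel([.499,.1085,.14])
i=manip.read_camera("side")[100:200,200:300,::-1];cv2.imwrite("pics/d4.png",cv2.convertScaleAbs(cv2.resize(i,None,fx=6,fy=6,interpolation=cv2.INTER_CUBIC),alpha=1.8,beta=15))
E
```

```text
t: 6.35
tcp_pos: [0.4982, 0.1064, 0.1414]
eef_rot: [0.0, 1.0, -0.03, -0.0]
ft_force: [-0.1, -0.2, 0.3]
gripper_width: 0.004
grasp_force: 0.0
red 3 234.7 158.3 xmin 233 ymin 157
t 6.4 shift [ 0.0003 -0.0022  0.0014] rot [-0.      0.0001 -0.0059] w 0.008039906778659015 F [-0.2  0.1  0. ]
```

View pics/d4.png

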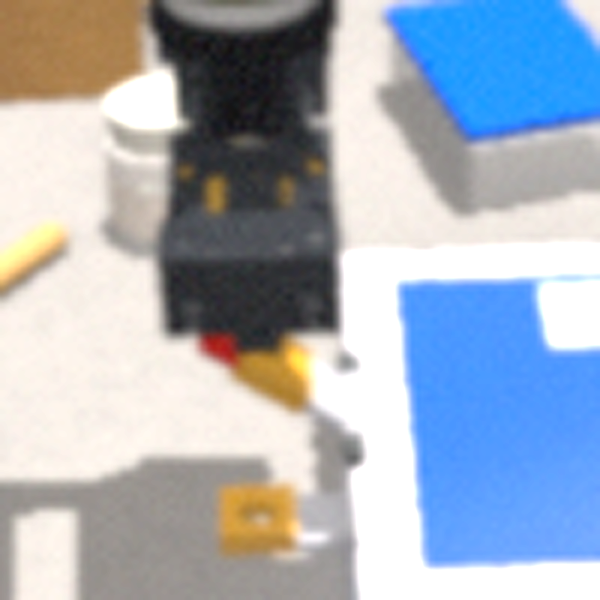

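The hasp is at about 0.6 rad, with its red tab tip at pixel (233,157) under the fingers. I'll go on forward and down.

```bash
python3 steer.py '-.011 0 .008 0 0 0;-.011 0 .01 0 0 0;-.01 0 .012 0 0 0;0 0 .005 0 0 0;0 0 0 0 0 0'
python3 -c "
from h import *
rel([.466,.11,.121]);red()"
```

```text
t: 6.95
tcp_pos: [0.4665, 0.1082, 0.1057]
eef_rot: [-0.0, 1.0, -0.03, -0.001]
ft_force: [-3.3, 0.8, -1.6]
gripper_width: 0.003
grasp_force: 1.6
t 6.95 shift [-0.0007 -0.0018 -0.0153] rot [ 0.      0.0024 -0.0059] w 0.0034339656462986676 F [-3.3  0.8 -1.6]
red 7 231.0 170.9 xmin 228 ymin 170
```

```bash
python3 steer.py '0 0 .004 0 0 0;0 0 .003 0 0 0;0 0 0 0 0 0'
python3 steer.py '0 0 .003 0 0 0;0 0 0 0 0 0'
python3 -c "
from h import *
rel([.466,.11,.095]);red()
for a in(0,.1,.2,.3):print(a,[proj('side',case2w([0.63882487,0.10101278,-0.05383719],(-.1-.083*np.cos(a),y,.118+.083*np.sin(a)))).round(1) for y in(.018,-.018)])"
```

```text
t: 7.3
tcp_pos: [0.4664, 0.1083, 0.1006]
eef_rot: [0.0, 1.0, -0.03, -0.001]
ft_force: [-12.9, -0.5, 15.2]
gripper_width: 0.003
grasp_force: 11.5
t: 7.5
tcp_pos: [0.4665, 0.1083, 0.1]
eef_rot: [0.0, 1.0, -0.029, -0.0]
ft_force: [-24.3, -1.9, 41.6]
gripper_width: 0.005
grasp_force: 24.4
t 7.5 shift [-0.0006 -0.0017  0.005 ] rot [ 0.0006  0.0009 -0.005 ] w 0.00457941866024198 F [-24.3  -1.9  41.6]
red 5 230.8 172.8 xmin 228 ymin 172
0 [array([226.9, 165.2]), array([226.5, 173.4])]
0.1 [array([226.8, 162.8]), array([226.5, 171. ])]
0.2 [array([227.1, 160.4]), array([226.7, 168.6])]
0.3 [array([227.6, 157.9]), array([227.3, 166.1])]
```

```bash
python3 steer.py '0 0 -.03 0 0 -.005;0 0 -.05 0 0 0;0 0 -.05 0 0 0;.006 .0462 0 0 0 0;.006 .0462 0 0 0 0' 1.0
python3 steer.py '.006 .0462 0 0 0 0;.006 .0462 0 0 0 0;.006 .0462 0 0 0 0;.006 .0462 0 0 0 0;.006 .0462 0 0 0 0'
python3 steer.py '.006 .0462 0 0 0 0;.006 .0462 0 0 0 0;.006 .0462 0 0 0 0;0 0 0 0 0 0;0 0 0 0 0 0'
python3 -c "
from h import *
rel([.501,-.3565,.24]);red(box=(140,190,215,280))
for n in('side','top'):
  i=manip.read_camera(n);np.save(n+'.npy',i)
p=[0.63882487,0.10101278,-0.05383719]
q=case2w(p,(-.145,0,.124));print('eye pred side/top',proj('side',q),proj('top',q), 'lid px check')
"
```

```text
t: 8.05
tcp_pos: [0.475, 0.0144, 0.2285]
eef_rot: [0.001, 1.0, -0.026, 0.003]
ft_force: [1.0, -0.2, -1.5]
gripper_width: 0.434
grasp_force: 0.0
t: 8.55
tcp_pos: [0.4915, -0.2196, 0.2271]
eef_rot: [0.001, 1.0, -0.028, 0.001]
ft_force: [0.7, 0.4, -0.4]
gripper_width: 0.887
grasp_force: 0.0
t: 9.05
tcp_pos: [0.5016, -0.3573, 0.2262]
eef_rot: [0.0, 1.0, -0.028, 0.0]
ft_force: [-0.1, 0.8, 0.3]
gripper_width: 1.0
grasp_force: 0.0
t 9.05 shift [-0.0006 -0.0007 -0.0138] rot [ 0.0001 -0.0003 -0.0023] w 1.000189932880517 F [-0.1  0.8  0.3]
red 0   xmin  ymin 
eye pred side/top [240.64373055 167.0282406 ] [220.23573075 210.01025227] lid px check
```

```bash
python3 - <<'E'
import numpy as np,cv2
for n,(a,b,c,d) in dict(side=(155,198,220,266),top=(188,228,208,236)).items():
    i=np.load(n+".npy")[a:b,c:d];h=cv2.cvtColor(i,cv2.COLOR_RGB2HSV).astype(int)
    print(n,"rows",a,"cols",c)
    for y in range(b-a):
        print(a+y,"".join(("R" if (H<8 or H>172) else "Y" if H<30 else "b" if 90<H<130 else "?") if S>110 and V>40 else ("." if V>75 else "#") for H,S,V in h[y]))
E
```

```text
side rows 155 cols 220
155 ..............................................
156 ..............................................
157 ..............................................
158 ......#.......................................
159 #.............................................
160 ##............................................
161 ####..........................................
162 #####....#....................................
163 #Y####........................................
164 #######.......................................
165 .#######...##.................................
166 ..##?#Y##..###................................
167 ...#####?##..##...............................
168 .....####?#...#...............................
169 ......####?#.....#............................
170 #......######...##............................
171 ###.....###Y##...#............................
172 ####.....######...#...........................
173 ####.....#######..##..........................
174 #####.....#######.##..........................
175 #######....######.............................
176 ##
[... 1757 characters left out ...]
#######
207 ####.YYYYYYYYYYYYYYY.#######
208 .....YYYYYYYYYYYYYYYY.##....
209 .....YYYYYYYYYYYYYYYY.......
210 .....YYYYYYYYYYYYYYYY.......
211 .....YYYYYYYYYYYYYYYY.......
212 .....YYYYYYY##.YYYYYY.......
213 .....YYYYYY#..YYYYYYY.......
214 ....YYYYYYYYYYYYYYYYY.......
215 ....YYYYYYYYYYYYYYYYY.......
216 ....YYYYYYYYYYYYYYYY........
217 ....YYYYYYYYYYYYYYYY........
218 ....RRRRRRYYYYYYYYYY........
219 ....RRRRRRRRRRRRRRYY........
220 ....RRRRRRRRRRRRRRYY........
221 ....RRRRRRRRRRRRRRRY........
222 ....RRRRRRRRRRRRRRR.........
223 ....RRRRRRRRRRRRRRR.........
224 ....RRRRRRRRRRRRRRR.........
225 ....RRRRRRRRRRRRRR..........
226 ...#...#RR.RRRRRRR..........
227 ...#############............
```

```bash
python3 - <<'E'
from h import *
p=[0.63882487,0.10101278,-0.05383719]
for a in(0,.1,.2,.3,.5):
  f=lambda r,h,y=0:proj("top",case2w(p,(-.1-r*np.cos(a)+h*np.sin(a),y,.118+r*np.sin(a)+h*np.cos(a)))).round(1)
  print(a,"end",f(.083,.003),f(.083,-.003),"tab0",f(.063,.006),"blk0",f(.027,.006))
rel([.501,-.3565,.226])
E
```

```text
0 end [219.1 225.4] [219.2 225.7] tab0 [219.7 217.2] blk0 [220.8 202.8]
0.1 end [218.9 224.8] [219.1 225.3] tab0 [219.5 216.5] blk0 [220.8 202.4]
0.2 end [218.8 223.8] [218.9 224.5] tab0 [219.5 215.6] blk0 [220.7 201.8]
0.3 end [218.7 222.5] [218.7 223.5] tab0 [219.4 214.4] blk0 [220.7 201.1]
0.5 end [218.5 218.8] [218.5 220.3] tab0 [219.3 211.3] blk0 [220.7 199.6]
t 9.2 shift [-0.0009  0.0011  0.0009] rot [ 0.0005 -0.0007  0.0003] w 0.9986296720692583 F [ 0.3 -0.2  0.6]
```

The hasp is fully down, with edges matching 0 rad. Now descend over the red knob and grip.

```bash
python3 steer.py '0 .001 .03 0 0 0;0 0 .03 0 0 0;0 0 .03 0 0 0;0 0 .018 0 0 0;0 0 0 0 0 0'
python3 steer.py '0 0 0 0 0 0;0 0 0 0 0 0;0 0 0 0 0 0;0 0 0 0 0 0;0 0 0 0 0 0' 0.0 30
python3 steer.py '0 0 0 0 0 0;0 0 0 0 0 0;0 0 0 0 0 0'
```

```text
t: 9.7
tcp_pos: [0.501, -0.3556, 0.1165]
eef_rot: [-0.001, 1.0, -0.027, -0.001]
ft_force: [0.5, -0.6, -0.1]
gripper_width: 1.0
grasp_force: 0.0
t: 10.2
tcp_pos: [0.5016, -0.3575, 0.1187]
eef_rot: [0.0, 1.0, -0.027, 0.0]
ft_force: [0.3, 0.6, -0.2]
gripper_width: 0.57
grasp_force: 0.0
t: 10.5
tcp_pos: [0.5015, -0.3574, 0.1183]
eef_rot: [-0.0, 1.0, -0.027, -0.0]
ft_force: [-0.2, 1.2, 1.1]
gripper_width: 0.303
grasp_force: 0.3
```

```bash
python3 steer.py '0 0 0 0 0 0;0 0 0 0 0 0;0 0 0 0 0 0' 0.0 45
python3 -c "
from h import *
rel([.501,-.3565,.118]);print(tool()[0]['tcp_pos'],tool()[0]['grasp_force'])"
python3 steer.py '0 0 -.01 0 0 0;0 0 -.02 0 0 0;0 0 -.02 0 0 0;0 0 0 0 0 0'
python3 steer.py '0 0 -.04 0 0 0;0 0 -.04 0 0 0;0 0 -.03 0 0 0;0 0 0 0 0 0;0 0 0 0 0 0'
```

```text
t: 10.8
tcp_pos: [0.5015, -0.3573, 0.1183]
eef_rot: [-0.0, 1.0, -0.027, 0.0]
ft_force: [0.4, 0.1, 0.9]
gripper_width: 0.279
grasp_force: 45.0
t 10.8 shift [-0.0006 -0.0008  0.0003] rot [-0.0002  0.     -0.001 ] w 0.2793427082750854 F [0.4 0.1 0.9]
[ 0.50150694 -0.35731131  0.11832712] 44.992738142609596
t: 11.2
tcp_pos: [0.5023, -0.3583, 0.1715]
eef_rot: [0.002, 1.0, -0.027, 0.002]
ft_force: [-0.7, -0.4, -1.2]
gripper_width: 0.283
grasp_force: 45.0
t: 11.7
tcp_pos: [0.5013, -0.3573, 0.2771]
eef_rot: [-0.0, 1.0, -0.027, -0.0]
ft_force: [0.1, -0.4, -1.9]
gripper_width: 0.284
grasp_force: 45.0
```

```bash
python3 steer.py '-.0031 -.03 0 0 0 0;-.0031 -.0465 0 0 0 0;-.0031 -.0465 0 0 0 0;-.0031 -.0465 0 0 0 0;-.0031 -.0465 0 0 0 0'
python3 steer.py '-.0031 -.0465 0 0 0 0;-.0031 -.0465 0 0 0 0;-.0031 -.0465 0 0 0 0;-.0031 -.0465 0 0 0 0;-.0031 -.03 0 0 0 0'
python3 -c "
from h import *
rel([.4954,.1092,.2771])"
```

```text
t: 12.2
tcp_pos: [0.4968, -0.1388, 0.276]
eef_rot: [-0.001, 1.0, -0.028, -0.002]
ft_force: [0.8, 0.3, -1.2]
gripper_width: 0.28
grasp_force: 45.0
t: 12.7
tcp_pos: [0.493, 0.0784, 0.2762]
eef_rot: [-0.0, 1.0, -0.026, -0.002]
ft_force: [-0.4, 0.2, -1.4]
gripper_width: 0.283
grasp_force: 45.0
t 12.7 shift [ 0.0008 -0.0309 -0.0009] rot [-0.0004  0.0036  0.0008] w 0.28305155950781336 F [-0.4  0.2 -1.4]
```

```bash
python3 steer.py '.0008 -.0155 0 0 0 0;0 -.0154 0 0 0 0;0 0 .018 0 0 0;0 0 .018 0 0 0;0 0 0 0 0 0'
python3 - <<'E'
from h import *;import cv2
s=manip.read_camera("side");t=manip.read_camera("top");rel([.4954,.1092,.24])
np.save("s2.npy",s);P=tool()[0]["tcp_pos"]
k=9;x,y=205,120
o=cv2.convertScaleAbs(cv2.resize(s[y:y+66,x:x+66,::-1],None,fx=k,fy=k,interpolation=cv2.INTER_CUBIC),alpha=1.7,beta=10)
for q in range(0,66,5):
    cv2.putText(o,str(x+q),(q*k,8),0,.3,(0,0,255),1);cv2.line(o,(q*k+4,10),(q*k+4,14),(0,0,255),1);cv2.putText(o,str(y+q),(0,q*k+8),0,.3,(0,120,0),1)
cv2.imwrite("pics/e1.png",o)
d=P-np.array([.5015,-.3573,.1183]);pin=np.array([.50097,-.35653,.010])+d
print("tip expected",pin,proj("side",pin),"collar",proj("side",pin+[0,0,.114]),"top",proj("top",pin))
print("eye",proj("side",[.49488,.10996,.124]),proj("top",[.49488,.10996,.124]))
E
```

```text
t: 13.2
tcp_pos: [0.4949, 0.1066, 0.2384]
eef_rot: [0.0, 1.0, -0.027, -0.004]
ft_force: [0.7, -0.1, -1.7]
gripper_width: 0.288
grasp_force: 45.0
t 13.3 shift [-0.001  -0.0028  0.0015] rot [ 0.0001  0.0022 -0.001 ] w 0.2790682902235632 F [ 0.8 -0.8 -1.4]
tip expected [0.49574898 0.10715448 0.13322774] [241.17844092 164.64138534] collar [239.31526561 127.8020784 ] top [220.71896318 208.79738957]
eye [240.93078764 166.7470595 ] [219.77976052 209.66493762]
```

View pics/e1.png

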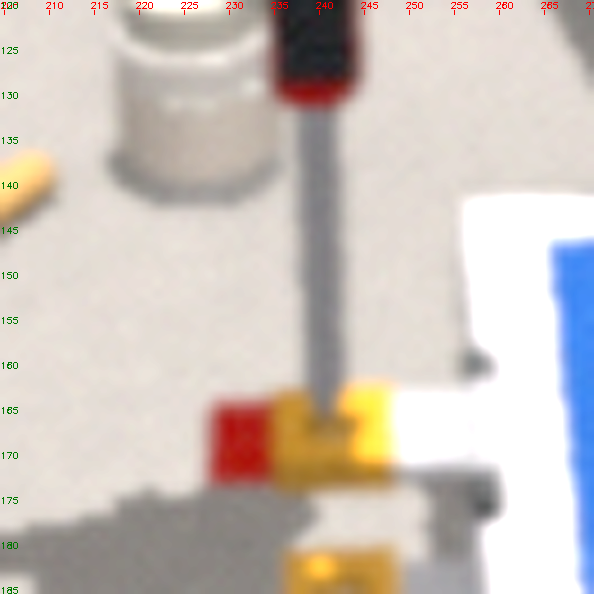

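The side view shows the pin gripped, nearly vertical, with its tip at about (240.3,165.5) by the eye rim at about (240,166.7), and the hasp level. Next is a sub-pixel check of shaft against block.

```bash
python3 - <<'E'
from h import *
s=np.load("s2.npy").astype(int)
# shaft centre per row from darkness vs. background
for r in range(134,160,5):
    g=s[r:r+5,228:253].mean(2).mean(0);bg=np.median(g);w=np.clip(bg-g-15,0,None);w[:6]=0;w[19:]=0
    P=np.array([.49575,.10715,.1332]);zs=np.linspace(0,.114,60);pr=np.array([proj("side",P+[0,0,z]) for z in zs])
    print(r+2,"shaft",(w*np.arange(228,253)).sum()/w.sum(),"pred",np.interp(-(r+2),-pr[::-1,1][::-1],pr[:,0]))
for r in range(162,175):print(r,[tuple(v) for v in s[r,233:251,:2]])
q=lambda x,y,z:proj("side",case2w([0.63882487,0.10101278,-0.05383719],(x,y,z))).round(1)
print("block top corners",q(-.163,-.018,.124),q(-.127,-.018,.124),q(-.163,.018,.124),q(-.127,.018,.124),"bot",q(-.163,-.018,.112),q(-.127,-.018,.112))
E
```

```text
136 shaft 239.71058823529413 pred 239.73034387667042
141 shaft 240.01434034416826 pred 239.98321740501984
146 shaft 240.127094972067 pred 240.23609093336927
151 shaft 240.30373406193078 pred 240.48896446171867
156 shaft 240.46976967370446 pred 240.7418379900681
161 shaft 240.50985915492956 pred 240.99471151841752
162 [(np.int64(129), np.int64(124)), (np.int64(127), np.int64(123)), (np.int64(127), np.int64(121)), (np.int64(126), np.int64(118)), (np.int64(122), np.int64(115)), (np.int64(108), np.int64(102)), (np.int64(84), np.int64(80)), (np.int64(73), np.int64(70)), (np.int64(71), np.int64(69)), (np.int64(85), np.int64(79)), (np.int64(119), np.int64(104)), (np.int64(144), np.int64(123)), (np.int64(151), np.int64(129)), (np.int64(153), np.int64(130)), (np.int64(150), np.int64(129)), (np.int64(144), np.int64(128)), (np.int64(137), np.int64(129)), (np.int64(132), np.int64(129))]
163 [(np.int64(125), np.int64(115)), (np.int64(121), np.int64(109)), (np.int64(121), np.int64(105)), (np.int64(117), np.int64(97)), (np.int64(115), np.int64(93)), (np.int64(105), np.int64(87)), (np.int64(87), np.
[... 5936 characters left out ...]
5)), (np.int64(102), np.int64(99))]
174 [(np.int64(78), np.int64(63)), (np.int64(82), np.int64(68)), (np.int64(81), np.int64(66)), (np.int64(84), np.int64(66)), (np.int64(84), np.int64(67)), (np.int64(85), np.int64(67)), (np.int64(93), np.int64(77)), (np.int64(101), np.int64(84)), (np.int64(105), np.int64(90)), (np.int64(107), np.int64(92)), (np.int64(108), np.int64(94)), (np.int64(110), np.int64(96)), (np.int64(111), np.int64(96)), (np.int64(113), np.int64(97)), (np.int64(112), np.int64(97)), (np.int64(116), np.int64(103)), (np.int64(120), np.int64(111)), (np.int64(119), np.int64(114))]
block top corners [233.9 171.4] [247.5 171. ] [234.  163.2] [247.2 162.7] bot [234.2 174.9] [247.6 174.5]
```

```bash
python3 steer.py '.001 -.0028 0 0 .015 0;0 0 0 0 0 0;0 0 .006 0 0 0;0 0 .006 0 0 0;0 0 0 0 0 0'
python3 steer.py '0 0 .006 0 0 0;0 0 .006 0 0 0;0 0 0 0 0 0'
python3 -c "
from h import *
s,r=tool();print(s['tcp_pos'],s['ft_force'],s['ft_torque'],'tip z',s['tcp_pos'][2]-.1083)"
```

```text
t: 13.8
tcp_pos: [0.4976, 0.1091, 0.2293]
eef_rot: [0.0, 1.0, -0.027, 0.007]
ft_force: [0.6, -0.7, -0.8]
gripper_width: 0.28
grasp_force: 45.0
t: 14.1
tcp_pos: [0.4977, 0.1092, 0.2173]
eef_rot: [0.0, 1.0, -0.027, 0.007]
ft_force: [-0.6, 0.1, -1.4]
gripper_width: 0.285
grasp_force: 45.0
[0.49767742 0.10922713 0.21727965] [-0.63193675  0.12490775 -1.38776363] [0.08544398 0.12787359 0.0122799 ] tip z 0.10897965165318164
```

```bash
cat > m.py <<'E'
from h import *
s=manip.read_camera("side").astype(int);P=tool()[0]["tcp_pos"]
for r in range(136,163,4):
    g=s[r:r+4,228:253].mean(2).mean(0);bg=np.median(g);w=np.clip(bg-g-15,0,None);w[:6]=0;w[19:]=0
    print(r+1.5,"shaft",((w*np.arange(228,253)).sum()/w.sum()).round(2),w.sum().round(),end="; ")
print(tool()[0]["ft_force"].round(1),tool()[0]["ft_torque"].round(2),P.round(4))
E
python3 m.py
python3 steer.py '-.00015 0 .01 0 0 0;-.00015 0 .01 0 0 0;-.00015 0 .01 0 0 0;0 0 0 0 0 0'
python3 m.py
```

```text
137.5 shaft 240.78 193.0; 141.5 shaft 241.23 89.0; 145.5 shaft 241.32 144.0; 149.5 shaft 241.55 147.0; 153.5 shaft 241.73 138.0; 157.5 shaft 241.87 142.0; 161.5 shaft 241.84 139.0; [-1.5  0.5 -1. ] [0.12 0.16 0.03] [0.4979 0.1092 0.2178]
t: 14.55
tcp_pos: [0.4974, 0.1092, 0.1865]
eef_rot: [0.0, 1.0, -0.027, 0.006]
ft_force: [0.6, 0.2, -1.1]
gripper_width: 0.287
grasp_force: 45.0
137.5 shaft 240.92 15.0; 141.5 shaft 241.05 494.0; 145.5 shaft 241.21 660.0; 149.5 shaft 241.43 197.0; 153.5 shaft 241.69 139.0; 157.5 shaft 241.8 144.0; 161.5 shaft 241.68 142.0; [-1.5  0.4 -1. ] [0.17 0.2  0.04] [0.4978 0.1092 0.1875]
```

```bash
python3 steer.py '-.0011 0 .008 0 0 0;-.0001 0 .008 0 0 0;-.0001 0 .006 0 0 0;-.0001 0 .006 0 0 0;0 0 0 0 0 0'
python3 m.py
```

```text
t: 15.1
tcp_pos: [0.4969, 0.1092, 0.1594]
eef_rot: [0.0, 1.0, -0.027, 0.007]
ft_force: [-0.5, 0.5, -0.7]
gripper_width: 0.277
grasp_force: 45.0
137.5 shaft nan 0.0; 141.5 shaft nan 0.0; 145.5 shaft nan 0.0; 149.5 shaft 241.27 486.0; 153.5 shaft 241.41 710.0; 157.5 shaft 241.52 242.0; 161.5 shaft 241.77 151.0; [-0.6 -0.2 -2.3] [0.15 0.14 0.03] [0.4971 0.1092 0.1599]m.py:5: RuntimeWarning: invalid value encountered in scalar divide
  print(r+1.5,"shaft",((w*np.arange(228,253)).sum()/w.sum()).round(2),w.sum().round(),end="; ")
```

```bash
python3 steer.py '-.0001 0 .008 0 0 0;-.0001 0 .008 0 0 0;-.0001 0 .0055 0 0 0;0 0 0 0 0 0;0 0 0 0 0 0'
python3 - <<'E'
from h import *;import cv2
s=manip.get_state();print(s["t"],s["tcp_pos"].round(4),s["ft_force"].round(1),"collar z",s["tcp_pos"][2]-.1183+.124)
i=manip.read_camera("side");a,b,c,d=150,200,222,266
h=cv2.cvtColor(i[a:b,c:d],cv2.COLOR_RGB2HSV).astype(int)
for y in range(b-a):print(a+y,"".join(("R" if (H<8 or H>172) else "Y" if H<30 else "b" if 90<H<130 else "?") if S>110 and V>40 else ("." if V>75 else "#") for H,S,V in h[y]))
p=np.array([.4958,.1092,0]);print([proj("side",p+[0,0,z]).round(1) for z in(.03,.06,.124,.144)])
E
```

```text
t: 15.65
tcp_pos: [0.4971, 0.1093, 0.1386]
eef_rot: [0.0, 1.0, -0.027, 0.007]
ft_force: [-1.0, 1.5, -2.2]
gripper_width: 0.279
grasp_force: 45.0
15.65 [0.4971 0.1093 0.1386] [-1.   1.5 -2.2] collar z 0.14429564856737814
150 ....##############################..........
151 ....##############################..........
152 ....##############################..........
153 ....##############################..........
154 ....##############################..........
155 .....########################.##............
156 ......##......###########...................
157 ................#########...................
158 ................#########...................
159 ................#########...................
160 ................########...........#........
161 ................#R####RR....................
162 .................RRRRRRYY...................
163 ...............YYYRRRRYYYY..................
164 .............YYYYYY.#.YYYY..................
165 .......RRRRRRYYYYY.###.YYY..................
166 .......RRRRRRYYYYY.###.YYY..................
167 .......RRRRRRYYYYY.###.YYY.................
[... 960 characters left out ...]
YYYY.................
188 ..##...#.......YYYYYYYYYYYY.................
189 .....####......YYYYYYYYYYYY.................
190 ..#...#.....#..YYYYYYYYYYYY.................
191 ##.##.#.##.#...YYYYYYYYYYY..................
192 ..#.#.....#.......................##........
193 #.......#...................................
194 ..........#.#...............................
195 ...........#................................
196 ...........#................................
197 ............#...............................
198 #..........#................................
199 ##..........................................
[array([242.6, 192.7]), array([242.2, 184.8]), array([241.3, 166.9]), array([241., 161.])]
```

The colour map shows the shaft passing through both eyes, with the knob about 20 mm above the hasp and no contact force. Handing in.

```bash
python3 -c "
from workcell import manip
print(manip.job_done())"
```

```text
the job is handed in; nothing more can be done
None
```

I swung the hasp fully down and threaded the red-knob pin through both eyes. The knob is still gripped about 2 cm above the hasp, and the job was handed in at about 16 s, with no verdict returned. While seating the hasp, the closed fingertips briefly pressed it with about 42 N down (about 48 N in all); I take that as outside the 40 N arm/body limit, but I have no confirmation.

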